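# Lock a lamp module into a microscope illuminator

## Task

Fit the lamp module into the bayonet socket on top of the microscope's illuminator housing: lower its lugs into the slots, push it in against the spring, twist it clockwise to the stop and let it spring back up into its notches, so that it is left locked and upright. Work gently, by feel: never force it, and leave the other things on the table where they are.

Things in the scene. Friction and masses are not known exactly. Their poses are not given: they have to be found in the camera images.
- lamp: Lamp module, loose, upright on its foot; the only thing with side lugs and a grip bar. Origin: centre of its underside, z up its axis. Bright steel barrel 40 mm across, heights 0 to 67 mm, foot chamfered (31 mm across at the bottom, full width from 6 mm up); black collar 50 mm across at 67 to 72 mm. 0.13 to 0.22 kg. Half a turn leaves it the same.
- lugs (a point): Point on the lamp's axis level with its lugs, 43 mm above its origin. Two square lugs, half a turn apart, stick out along the lamp's own +x and -x: 9 mm wide (y), heights 40 to 46 mm, 56 mm over their tips.
- bar (a point): Centre of the lamp's black upright grip bar, 89 mm above its origin: 52 mm long (lamp's x, parallel to the lugs), 14 mm thick (y), heights 72 to 106 mm. Pinch its flat sides from above.
- housing: Illuminator housing, fixed: white box 240 mm long (x) by 170 mm wide (y), grey top at height 110 mm; origin at the centre of its underside, on the table. A bayonet socket in the middle of its top faces straight up. A black knob, 32 mm across and 16 mm tall, stands on the top at x +98, y +55 mm.
- mouth (a point): Centre of the socket's aluminium face, 113 mm up, axes as the housing's; black rim 100 mm across, 2 mm prouder. Bore 42 mm. Two slots 12.5 mm wide for the lugs, half a turn apart, lie 60 deg counterclockwise (from above) of the housing's x, but the socket is set up to 0.25 rad either way, which no reading shows. Lugs resting on the face: lamp origin 40 mm below this point.
- rest (a point): On the socket's axis, 62 mm above the table: where the lamp's origin lies when its lugs have dropped into the slots (11 mm below lugs-on-face) and its foot rests on the spring plunger. Find the slots by feel (turn under light pressure until the lugs drop) or by eye. From here the spring pushes back with 3 N plus 0.6 N per mm; hard stop after 13 mm. Let go unturned, the lamp comes back here.
- pressed (a point): On the socket's axis, 52 mm above the table: with the lamp's origin here or up to 3 mm lower (spring 9 to 11 N) the lugs are under the rim and it can turn CLOCKWISE seen from above, 60 deg from mid-slot to mid-notch, firm stop at about 64 deg; the other way is blocked. Let go part way, it stays stuck down here.
- locked (a point): On the socket's axis, 57 mm above the table: where the lamp's origin lies when locked. At the end of the twist, let up, the spring lifts it 5 mm and the lugs drop into their notches (about 4 deg of play either way). The grip bar then lies along the housing's x axis, give or take the socket's setting of up to 0.25 rad.
- eyepiece: Bystander: a black stepped eyepiece, 48 mm across, 72 mm tall, no lugs, no bar; origin under its centre.
- remote: Bystander: a white remote control, 150 x 45 x 20 mm; origin under its centre.
- carton: Bystander: an open black carton, 75 x 110 x 40 mm; origin under its centre.
- beaker: Bystander: a clear plastic beaker 66 mm across, 60 mm tall; origin under its centre.
- driver: Bystander: a screwdriver lying on the table; origin on its axis.
- jar: Bystander: an amber glass jar, 56 mm across, 70 mm tall; origin under its centre.
- objective: Bystander: a dark steel objective lens, 52 mm across, 45 mm tall; origin under its centre.
There are look-alikes about, which are no part of the job. Leave any green or purple look-alike of the lamp alone.

How it is judged:
By the outcome, as a careful person would: the job done as asked, in the order asked, and still so for the second after the job is handed in, with the robot touching nothing.
It also fails if it takes over 72 s, if anything falls off the work surface, if the arm or the gripper's body presses on something with over 40 N, if the wrist force passes 120 N, or if a joint passes its speed limit or range.

## Robot

A 7-joint arm with a two-finger parallel gripper is mounted at the origin on the work surface. World frame = base frame: x ahead of the robot, y to its left, z up, the work surface at z = 0. Lengths are in m, angles in rad, forces in N, time in s.
With the tool pointing down it reaches from about 0.4 to 0.85 m from the base axis. Payload 4.4 kg.
Tool frame: the origin (TCP) lies at the very end of the fingers, on their centre line; the grasp point (between the pads) lies 19 mm behind it; z points along the fingers, y is the line along which they close (so a half turn about z gives the same grasp; the last joint's range is limited). The gripper opens to 94 mm and grips with 3 to 60 N. Pads are 16 mm wide; open, the fingers measure 119 mm over their backs; the gripper's body (75 mm by 177 mm) begins 78 mm behind the grasp point.
Start: joints at [-1.329, 0.628, 0.038, 1.517, -0.027, 0.996, -0.02], TCP at [0.197, 0.619, 0.205] pointing down, gripper open.
Joint ranges: [-3.06, 3.06], [-0.37, 2.12], [-1.25, 1.32], [0.18, 2.47], [-1.1, 4.24], [0.23, 1.98], [-2.94, 2.94]. Speed limits (rad/s): [2.57, 2.57, 3.14, 3.14, 3.14, 3.14, 3.14].

## Interface

Orientations are given as a rotation vector (axis times angle).
In Python, from station import manip gives the robot as it stands.
- The arm moves only by the tool creep_tool, called after "Emit:" as name(argument=value, ...) on one line, values as JSON. Schema: {"type":"object","properties":{"offsets":{"type":"array","items":{"type":"array","items":{"type":"array","items":{"type":"number"},"minItems":6,"maxItems":6},"minItems":1,"maxItems":5},"minItems":1,"maxItems":1},"finger_gap":{"type":"number"},"only":{"type":"string"},"quiet":{"type":"boolean"},"lines":{"type":"string"}},"required":["offsets"],"additionalProperties":false}. offsets is a list that holds a single list of rows (three levels of brackets), with 1 to 5 rows, each of 6 numbers: dx, dy, dz in m, then a rotation vector rx, ry, rz in rad; each row shifts and turns the commanded pose from where the row before left it, along the tool's axes as they then stand; what a row does not reach is not made up. A row lasts 1/8 s, in which the tool goes at most 0.0625 m and 0.188 rad, less where a joint would pass 70% of its speed; a pose out of reach is approached as far as the arm can. finger_gap is the finger opening in m, set as the call begins (left out keeps the last). The fingers move at their own pace and stop on an object; the grip force is fixed at half the most. Time passes only in rows, so rows that do not move let the fingers close. The tool returns the time, the measured TCP pose, the force, the opening and the grip force at its end. only (a regular expression) keeps the lines of the reply that match it, lines (a string "A,B") keeps lines A to B, and quiet returns only ok. Input that does not fit is refused with a message, and nothing moves.
- manip.sense(): the state, without advancing time (a new reading comes with each control period).
- manip.capture(name): name is "side" or "top"; returns a dict with "image" (400x640x3 uint8, red, green, blue), "depth" (400x640 float32, m along the optical axis (not along the pixel's ray), 0 where there is no reading), "camera_matrix" (3x3 intrinsics, pixels), "k1" (the pictures are not rectified: a ray, as slopes to the right and down, at radius r is drawn at 1 + k1 r^2 times it, then the intrinsics apply), "R" (3x3) and "t" (3): a world point X has camera coordinates R X + t. Camera axes: x right, y down, z forward; pixel columns grow to the right and rows downward; lengths in m; the calibration is good to about 2 mm. A picture is of the moment at which its call begins.
- manip.sign_off(): hands the job in; it is judged then, once.
The state is a dict: "t": time; "joint_pos": joint angles; "dq": joint speeds; "tau": joint torques, N m; "tcp_pos": TCP position; "tcp_rot": TCP orientation; "wrist_force": force on the tool from outside, world axes, zero at the start; "torque": the same for the moment, N m; "gripper_width": finger opening in m; "gripper_force": force on a finger pad.
Only numpy, scipy, OpenCV 4.12 (cv2) and the standard library are available. Lean on these libraries where they do the work, as an engineer would, in place of code of your own. Each camera call takes 0.05 s, during which the arm holds its last target. There are 200 camera calls.

## Working session

There is one attempt and no reset: what is moved stays moved. The work goes in short steps, Python scripts to look and compute and a tool call to move; the robot and the scene stay as the last step left them, time stands still between calls to the robot, and variables do not carry over. Pictures are saved under pics/ and viewed, at most 10 in all, crops included, and the job is handed in when it is done.

```bash
mkdir -p pics
```

Create h.py:
```python
import numpy as np, cv2
from station import manip
def cap(n):
    d=manip.capture(n); np.savez(f'pics/{n}.npz',**d); return d
def load(n): return dict(np.load(f'pics/{n}.npz'))
def ray(d,u,v):
    K=d['camera_matrix']; k=float(d['k1'])
    a=np.array([(u-K[0,2])/K[0,0],(v-K[1,2])/K[1,1]]); p=a.copy()
    for _ in range(30): p=a/(1+k*(p@p))
    return np.array([p[0],p[1],1.])
def atz(d,u,v,z):
    r=d['R'].T@ray(d,u,v); c=-d['R'].T@d['t']; return c+r*(z-c[2])/r[2]
def dep(d,u,v):
    z=float(d['depth'][int(v),int(u)]); return d['R'].T@(ray(d,u,v)*z-d['t'])
```

Run:
```python
from h import *
for n in('top','side'):
    d=cap(n); cv2.imwrite(f'pics/{n}0.png',d['image'][:,:,::-1]); print(n,-d['R'].T@d['t'],d['R'][2],d['camera_matrix'][0,0])
print(manip.sense())
```

```text
top [ 0.41814029 -0.05776385  1.42092473] [ 0.1103727   0.01019659 -0.99383796] 496.37357197746275
side [0.53791488 0.70842462 0.89616103] [ 0.03828409 -0.69233397 -0.7205609 ] 407.59941450390653
{'t': 0.1, 'joint_pos': array([-1.32882449,  0.62924327,  0.03842827,  1.51821209, -0.02700933,
        0.99625914, -0.02000801]), 'dq': array([ 1.07009902e-03, -3.15697138e-03,  1.65534842e-03, -1.47792959e-03,
        4.16361761e-05,  4.86825085e-04, -5.23876781e-05]), 'tau': array([ 2.75211190e-03, -5.50794697e+01,  1.14721701e+00, -1.87118340e+01,
       -5.22253686e-02,  1.92301639e-02,  6.76704849e-05]), 'tcp_pos': array([0.19669724, 0.61894122, 0.20467034]), 'tcp_rot': array([-4.81500293e-01, -3.10422093e+00,  2.48984973e-03]), 'wrist_force': array([-0.60246932,  0.40626993,  0.27265333]), 'torque': array([-0.04503337, -0.00504348, -0.0046967 ]), 'gripper_force': 0.0, 'gripper_width': 0.0941044595158207}
```

View pics/top0.png

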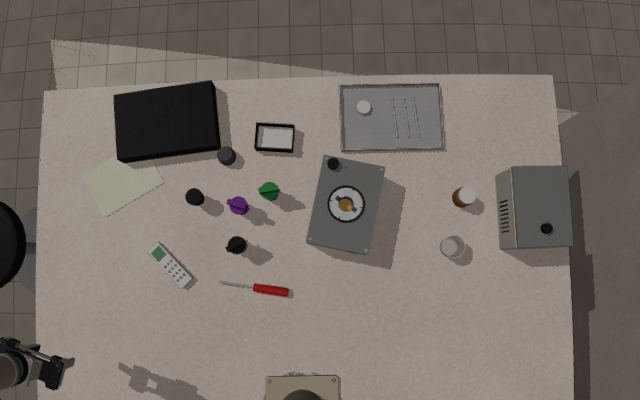

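View pics/side0.png

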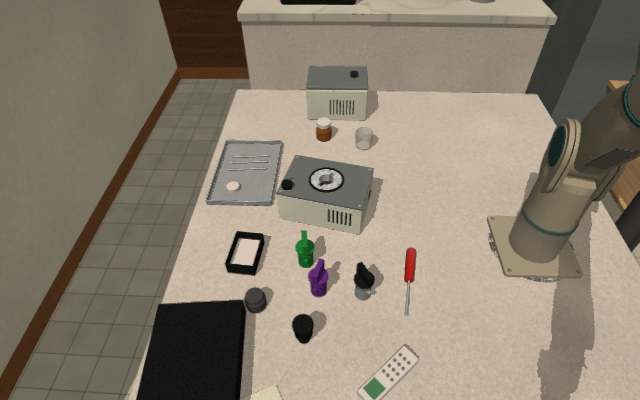

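The lamp (black bar, steel barrel) is at top (237,245) and side (364,280), with the purple and green look-alikes up-right of it. The housing's socket is at top (346,204). I'll enlarge both.

Run:
```python
from h import *
t=load('top'); s=load('side')
def crop(d,u,v,w,h,k): return cv2.resize(d['image'][v-h//2:v+h//2,u-w//2:u+w//2,::-1],None,fx=k,fy=k,interpolation=cv2.INTER_CUBIC)
a=crop(t,346,204,100,100,4); b=crop(t,237,245,50,50,8)
c=np.hstack([a,b]); cv2.imwrite('pics/c1.png',c)
a=crop(s,326,190,100,100,4); b=crop(s,364,280,50,50,8)
cv2.imwrite('pics/c2.png',np.hstack([a,b]))
for z,u,v in((.113,346,204),(.106,237,245)): print(atz(t,u,v,z))
```

```text
[ 0.57294526 -0.13475305  0.113     ]
[0.47144624 0.15762052 0.106     ]
```

View pics/c1.png

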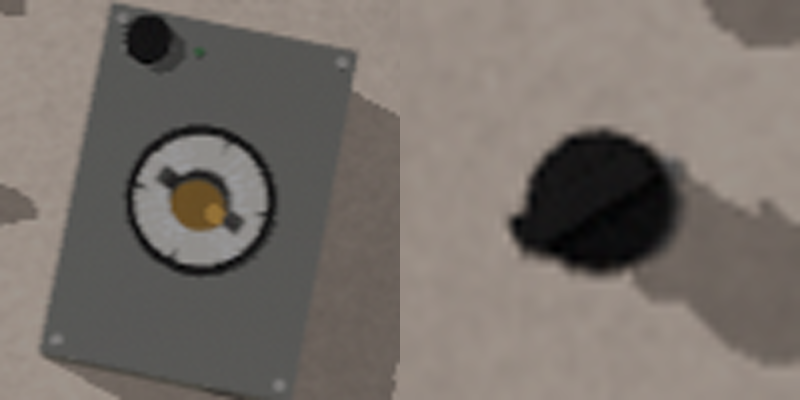

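View pics/c2.png

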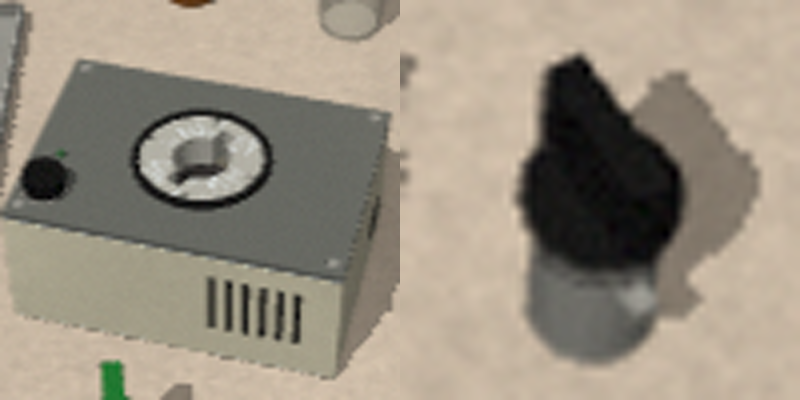

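Run:
```python
from h import *
t=load('top'); s=load('side')
cr=lambda x,y,u0,v0,k:(u0+x/k-.5+.5/k,v0+y/k-.5+.5/k)
P=lambda x,y,z:atz(t,*cr(x,y,296,154,4),z)
c=P(201.5,200,.115);a=P(170,177,.113);b=P(233,222,.113)
print('sock top',c,'slots',a,b,(a+b)/2,np.linalg.norm(a-b),'ang',np.degrees(np.arctan2(*(a-b)[1::-1])))
S=lambda x,y,z:atz(s,*cr(x,y,276,140,4),z)
print('sock side',S(202.5,158,.115), [S(x,y,.115) for x,y in((132,158),(273,158),(202,110),(202,208))])
cor=[P(x,y,.11) for x,y in((112,5),(356,50),(288,398),(42,354))]
print('corners',np.round(cor,3),'xaxis',np.degrees(np.arctan2(*(cor[0]-cor[3])[1::-1])), 'ctr',np.mean(cor,0), [np.linalg.norm(cor[i]-cor[i-1]) for i in range(4)])
L=lambda x,y,z:atz(t,*cr(x,y,212,220,8),z)
print('collar',L(202,200,.072),'edge ang',np.degrees(np.arctan2(*(L(260,180,.106)-L(150,245,.106))[1::-1])))
for n,d,u0,v0 in(('top',t,237,245),('side',s,364,275)):
    pts=np.array([dep(d,u,v) for u in range(u0-25,u0+25) for v in range(v0-25,v0+25) if d['depth'][v,u]>0])
    for lo,hi in((.095,.115),(.066,.077)):
        q=pts[(pts[:,2]>lo)&(pts[:,2]<hi)]
        if len(q)>5: print(n,lo,len(q),q.mean(0),cv2.minAreaRect((q[:,:2]*1000).astype(np.float32)))
    # mouth ring heights
    print([dep(d,*p) for p in ([(346,189),(237,245)] if n=='top' else [(326,166)])])
```

```text
sock top [ 0.57370875 -0.13466715  0.115     ] slots [ 0.58986115 -0.11435056  0.113     ] [ 0.55873858 -0.1552027   0.113     ] [ 0.57429986 -0.13477663  0.113     ] 0.05135671448154366 ang 52.69860452911401
sock side [ 0.5704945 -0.1296554  0.115    ] [array([ 0.62000194, -0.12822495,  0.115     ]), array([ 0.52105955, -0.13109779,  0.115     ]), array([ 0.57261866, -0.18052478,  0.115     ]), array([ 0.56910734, -0.07980463,  0.115     ])]
corners [[ 0.708 -0.079  0.11 ]
 [ 0.673 -0.242  0.11 ]
 [ 0.442 -0.188  0.11 ]
 [ 0.475 -0.027  0.11 ]] xaxis -12.669626189307797 ctr [ 0.57437151 -0.13395344  0.11      ] [np.float64(0.23919126647804423), np.float64(0.1668835586299365), np.float64(0.2379323153695194), np.float64(0.1647283228638536)]
collar [0.47402909 0.16369311 0.072     ] edge ang -60.714148714699995
top 0.095 114 [0.47255572 0.16373462 0.10655937] ((472.83221435546875, 164.1795654296875), (14.312263488769531, 52.74937438964844), 30.756858825683594)
top 0.066 127 [0.47194173 0.16431611 0.07243017] ((473.5614929199219, 163.25680541992188), (48.051998138427734, 44.807411193847656), 23.611295700073242)
[array([ 0.61310781, -0.13602536,  0.11332196]), array([0.47133836, 0.15718464, 0.10866103])]
side 0.095 150 [0.47148332 0.17022604 0.10451366] ((471.53057861328125, 168.43310546875), (14.87328052520752, 52.68500900268555), 30.300533294677734)
side 0.066 148 [0.47805784 0.17483844 0.0717541 ] ((471.6170349121094, 171.5536651611328), (49.619014739990234, 41.835121154785156), 2.7698938846588135)
[array([ 0.57328187, -0.18870822,  0.11215031])]
```

Add to h.py:
```python
from scipy.spatial.transform import Rotation as Ro
def delta(p,yaw=None):
    """tool-axes shift to world TCP p, plus upright tool with y axis at yaw deg (mod 180)"""
    s=manip.sense(); R=Ro.from_rotvec(s['tcp_rot']); y=R.as_matrix()[:,1]
    cur=np.degrees(np.arctan2(y[1],y[0]))
    print('tcp',s['tcp_pos'].round(4),'yaw',cur.round(2),'tilt',R.as_matrix()[:2,2].round(4),'F',s['wrist_force'].round(2),'T',s['torque'].round(3),'w',round(s['gripper_width'],4),'t',s['t'],'q7',s['joint_pos'][6].round(2))
    print(' shift',R.inv().apply(np.array(p)-s['tcp_pos']).round(4))
    if yaw is not None:
        c,sn=np.cos(np.radians(yaw)),np.sin(np.radians(yaw))
        T=Ro.from_matrix(np.array([[sn,c,0],[-c,sn,0],[0,0,-1]]).T if 0 else np.column_stack([[-sn,c,0],[c,sn,0],[0,0,-1]]))
        print(' turn',(R.inv()*T).as_rotvec().round(4))
```

```text
(no output)
```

Emit:
creep_tool(offsets=[[[0,0,0,0,0,0.1815],[0,0,0,0,0,0.1815],[0,0,0,0,0,0.1815],[0,0,0,0,0,0.1815],[-0.055,0,0,0,0,0]]], finger_gap=0.07)

```text
t: 0.72
tcp_pos: [0.2216, 0.5748, 0.2043]
tcp_rot: [-1.544, -2.734, -0.001]
wrist_force: [0.9, -1.1, -0.0]
gripper_width: 0.0703
gripper_force: 0.0
```

Emit:
creep_tool(offsets=[[[-0.06,0,0,0,0,0],[-0.06,0,0,0,0,0],[-0.06,0,0,0,0,0],[-0.06,0,0,0,0,0],[-0.06,0,0,0,0,0]]])

```text
t: 1.35
tcp_pos: [0.3791, 0.3126, 0.2054]
tcp_rot: [1.552, 2.731, -0.0]
wrist_force: [0.3, 1.0, 0.1]
gripper_width: 0.0697
gripper_force: 0.0
```

```bash
python3 -c "
from h import *
delta([.472,.166,.2],30.7)"
```

```text
tcp [0.3791 0.3126 0.2054] yaw 30.78 tilt [-0.     -0.0001] F [0.32 1.01 0.05] T [-0.073 -0.034  0.049] w 0.0697 t 1.35 q7 -0.06
 shift [-0.1735  0.0048  0.0054]
 turn [-0.0001  0.0001  0.0014]
```

Emit:
creep_tool(offsets=[[[-0.055,0.0048,0,0,0,0],[-0.055,0,0,0,0,0],[-0.05,0,0,0,0,0],[0,0,0,0,0,0],[0,0,0,0,0,0]]])

```text
t: 1.98
tcp_pos: [0.4639, 0.18, 0.2052]
tcp_rot: [-1.552, -2.73, 0.0]
wrist_force: [0.0, 0.9, 0.0]
gripper_width: 0.0698
gripper_force: 0.0
```

Run:
```python
from h import *
delta([.472,.166,.2],30.7)
for n in('top','side'): cap(n)
t=load('top');s=load('side')
a=cv2.resize(t['image'][200:290,190:290,::-1],None,fx=4,fy=4,interpolation=cv2.INTER_CUBIC)
b=cv2.resize(s['image'][200:290,314:414,::-1],None,fx=4,fy=4,interpolation=cv2.INTER_CUBIC)
cv2.imwrite('pics/d1.png',np.hstack([a,b]))
```

```text
tcp [0.4639 0.18   0.2052] yaw 30.78 tilt [-0.0011  0.0004] F [0.03 0.88 0.02] T [-0.036  0.002  0.043] w 0.0698 t 1.975 q7 0.27
 shift [-0.0162 -0.0002  0.0052]
 turn [-0.0007 -0.0009  0.0014]
```

View pics/d1.png

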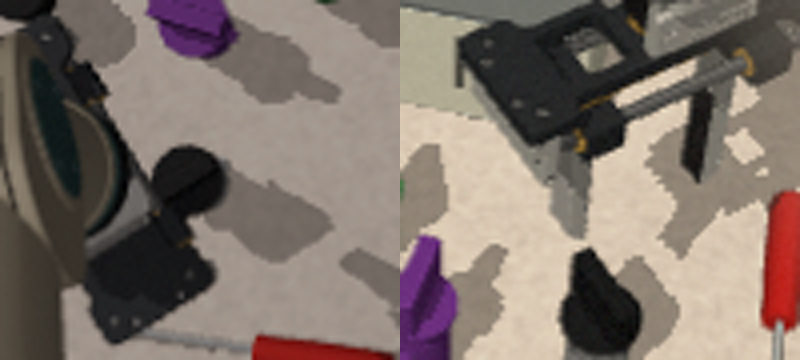

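Emit:
creep_tool(offsets=[[[-0.016,0,0.03,0,0,0],[0,0,0.05,0,0,0],[0,0,0.025,0,0,0],[0,0,0.018,0,0,0],[0,0,0,0,0,0]]])

```text
t: 2.7
tcp_pos: [0.471, 0.1668, 0.0813]
tcp_rot: [-1.548, -2.731, 0.003]
wrist_force: [0.5, 0.8, -0.5]
gripper_width: 0.0705
gripper_force: 0.0
```

Run:
```python
from h import *
delta([.472,.166,.078],30.7)
s=cap('side')
cv2.imwrite('pics/d2.png',cv2.resize(s['image'][220:320,304:424,::-1],None,fx=5,fy=5,interpolation=cv2.INTER_CUBIC))
```

```text
tcp [0.471  0.1668 0.0813] yaw 30.91 tilt [-0.0031 -0.0006] F [ 0.52  0.76 -0.55] T [-0.068  0.016 -0.032] w 0.0705 t 2.7 q7 0.38
 shift [-0.0012  0.0004  0.0033]
 turn [-0.003  -0.0011  0.0037]
```

View pics/d2.png

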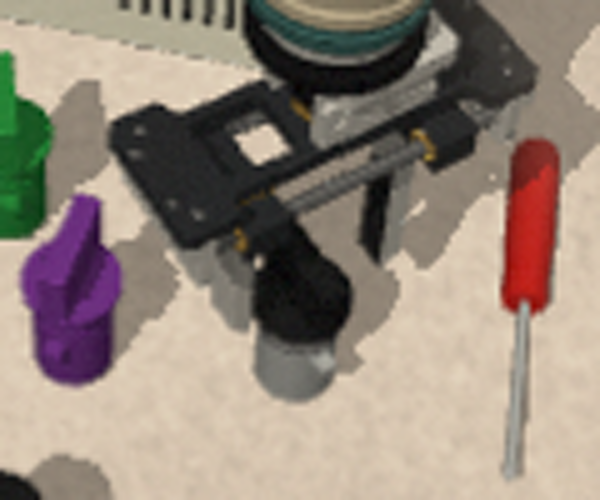

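The fingers straddle the bar (left finger near (225,290), right near (380,220), bar at (290,255)), so I can close.

Emit:
creep_tool(offsets=[[[0,0,0.003,0,0,0],[0,0,0,0,0,0],[0,0,0,0,0,0],[0,0,0,0,0,0],[0,0,0,0,0,0]]], finger_gap=0.0)

```text
t: 3.38
tcp_pos: [0.4727, 0.1657, 0.0796]
tcp_rot: [1.553, 2.731, 0.0]
wrist_force: [-0.5, -0.8, 0.5]
gripper_width: 0.0238
gripper_force: 0.0
```

Emit:
creep_tool(offsets=[[[0,0,0,0,0,0],[0,0,0,0,0,0],[0,0,-0.03,0,0,0],[0,0,-0.05,0,0,0],[0,0,-0.04,0,0,0]]])

```text
t: 4.0
tcp_pos: [0.4724, 0.1655, 0.2007]
tcp_rot: [-1.553, -2.731, 0.0]
wrist_force: [0.3, 0.3, -2.9]
gripper_width: 0.014
gripper_force: 30.0
```

```bash
python3 -c "
from h import *
delta([.572,-.132,.24],-37.3)"
```

```text
tcp [0.4724 0.1655 0.2007] yaw 30.76 tilt [-0.0003 -0.0002] F [ 0.28  0.32 -2.91] T [ 0.017 -0.093 -0.054] w 0.014 t 4.0 q7 0.32
 shift [-0.3066 -0.0666 -0.0392]
 turn [-3.0000e-04  2.0000e-04  1.1878e+00]
```

Emit:
creep_tool(offsets=[[[0,0,-0.045,0,0,0],[-0.05,-0.011,0,0,0,0],[-0.05,-0.011,0,0,0,0],[-0.05,-0.011,0,0,0,0],[-0.05,-0.011,0,0,0,0]]])

```text
t: 4.62
tcp_pos: [0.537, -0.0301, 0.2441]
tcp_rot: [-1.552, -2.731, 0.0]
wrist_force: [1.3, 0.0, -2.0]
gripper_width: 0.014
gripper_force: 30.0
```

Emit:
creep_tool(offsets=[[[-0.05,-0.011,0,0,0,0],[-0.05,-0.011,0,0,0,0],[0,0,0,0,0,0.17],[0,0,0,0,0,0.17],[0,0,0,0,0,0.17]]])

```text
t: 5.25
tcp_pos: [0.5687, -0.1259, 0.2437]
tcp_rot: [-2.197, -2.243, 0.001]
wrist_force: [-0.1, 0.1, -2.6]
gripper_width: 0.014
gripper_force: 30.0
```

Emit:
creep_tool(offsets=[[[0,0,0,0,0,0.17],[0,0,0,0,0,0.17],[0,0,0,0,0,0.17],[0,0,0,0,0,0.168],[0,0,0,0,0,0]]])

```text
t: 5.88
tcp_pos: [0.5689, -0.1255, 0.2437]
tcp_rot: [-2.813, -1.397, 0.002]
wrist_force: [0.7, -0.1, -2.0]
gripper_width: 0.0136
gripper_force: 30.0
```

Run:
```python
from h import *
delta([.572,-.132,.24],-37.3)
for n in('top','side'): cap(n)
t=load('top');s=load('side')
print(s['depth'].shape)
a=cv2.resize(t['image'][150:260,290:400,::-1],None,fx=3.6,fy=3.6,interpolation=cv2.INTER_CUBIC)
b=cv2.resize(s['image'][110:220,270:380,::-1],None,fx=3.6,fy=3.6,interpolation=cv2.INTER_CUBIC)
cv2.imwrite('pics/e1.png',np.hstack([a,b]))
```

```text
tcp [ 0.5689 -0.1255  0.2437] yaw -37.19 tilt [-0.0017 -0.0001] F [ 0.7  -0.09 -2.02] T [-0.029  0.105  0.061] w 0.0136 t 5.875 q7 -0.11
 shift [-0.0033  0.0064  0.0037]
 turn [-0.0013  0.0011  0.0019]
(400, 640)
```

View pics/e1.png

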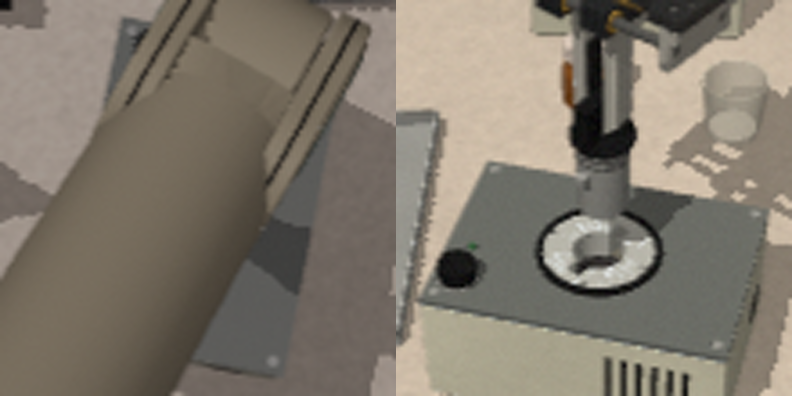

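Add to h.py:
```python
from scipy.optimize import least_squares
def axisfit(d,box,z0,tcp):
    """fit vertical axis of the lamp (origin height z0) from depth points on barrel & collar"""
    u0,u1,v0,v1=box
    P=np.array([dep(d,u,v) for u in range(u0,u1) for v in range(v0,v1) if d['depth'][v,u]>0])
    P=P[np.linalg.norm(P[:,:2]-tcp[:2],axis=1)<.04]; h=P[:,2]-z0
    out=[]
    for lo,hi,r in((.008,.036,.02),(.048,.064,.02),(.067,.0715,.025)):
        q=P[(h>lo)&(h<hi)]
        f=least_squares(lambda c:np.linalg.norm(q[:,:2]-c,axis=1)-r,tcp[:2],loss='soft_l1',f_scale=.001)
        print(lo,len(q),f.x.round(4),'rms',np.sqrt(np.mean(f.fun**2)).round(4)); out.append(f.x)
    return out
```

Run:
```python
from h import *
s=load('side'); st=manip.sense(); tcp=st['tcp_pos']
axisfit(s,(300,355,110,200),tcp[2]-.0796,tcp)
```

```bash
sed -n 1,3p /dev/null
```

```text
0.008 115 [ 0.5686 -0.1251] rms 0.0012
0.048 63 [ 0.5686 -0.1251] rms 0.0011
0.067 39 [ 0.572  -0.1263] rms 0.0046
```

Run:
```python
from h import *
s=load('side'); g=s['image'].max(2)
c0=np.array([.5705,-.1297])
for nm,f in (('depth',lambda u,v:dep(s,u,v)),('ray',lambda u,v:atz(s,u,v,.115))):
    P=np.array([f(u,v) for u in range(300,352) for v in range(166,196) if g[v,u]<60 and s['depth'][v,u]>0])
    r=np.linalg.norm(P[:,:2]-c0,axis=1); P=P[(abs(r-.048)<.007)&(abs(P[:,2]-.114)<.01)]
    q=least_squares(lambda c:np.linalg.norm(P[:,:2]-c[:2],axis=1)-c[2],[*c0,.048],loss='soft_l1',f_scale=.001)
    print(nm,len(P),q.x.round(4),P[:,2].mean().round(4),np.std(q.fun).round(4))
# ray-based check of the lamp: barrel silhouette midpoints by depth jump per row
st=manip.sense(); tcp=st['tcp_pos']; c=-s['R'].T@s['t']; print('cam',c)
for p in([tcp[0],tcp[1],tcp[2]-.0796+.03],[.5686,-.1251,tcp[2]-.05]):
    X=s['R']@p+s['t']; x=X[:2]/X[2]; x*=1+s['k1']*(x@x); K=s['camera_matrix']; print('axis@h30 px',K[0,0]*x[0]+K[0,2],K[1,1]*x[1]+K[1,2], 'depth',X[2])
for v in(156,158,160,162,164):
    row=s['depth'][v,300:360]; m=np.where(row<row[28]+.03)[0]+300; print(v,m[(m>310)&(m<345)][[0,-1]],row[28].round(3))
```

```text
depth 147 [ 0.5715 -0.1311  0.0474] 0.1142 0.0019
ray 150 [ 0.5712 -0.1304  0.0476] 0.115 0.0021
cam [0.53791488 0.70842462 0.89616103]
axis@h30 px 326.59143496289033 158.31486498146202 depth 1.0842486405950316
axis@h30 px 326.7672065313185 158.55137402436992 depth 1.0841829381344872
156 [320 334] 1.054
158 [320 334] 1.057
160 [319 334] 1.061
162 [320 334] 1.065
164 [320 334] 1.073
```

Emit:
creep_tool(offsets=[[[-0.0029,0.0061,0.01,0,0,0],[0,0,0.02,0,0,0],[0,0,0.018,0,0,0],[0,0,0,0,0,0],[0,0,0,0,0,0]]])

```text
t: 6.6
tcp_pos: [0.5728, -0.1325, 0.1968]
tcp_rot: [2.815, 1.394, 0.001]
wrist_force: [-0.5, -0.6, -2.2]
gripper_width: 0.0139
gripper_force: 30.0
```

Emit:
creep_tool(offsets=[[[0,0,0.004,0,0,0],[0,0,0.004,0,0,0],[0,0,0.004,0,0,0],[0,0,0,0,0,0]]])

```text
t: 7.1
tcp_pos: [0.5725, -0.1322, 0.1842]
tcp_rot: [2.815, 1.394, -0.001]
wrist_force: [-0.7, -0.7, -3.5]
gripper_width: 0.014
gripper_force: 30.0
```

```bash
python3 -c "
from h import *
delta([.572,-.1315,.1526],-37.3)"
```

```text
tcp [ 0.5725 -0.1322  0.1842] yaw -37.31 tilt [-0.0001 -0.0006] F [-0.68 -0.65 -3.52] T [-0.317 -0.018  0.014] w 0.014 t 7.1 q7 -0.05
 shift [ 0.0003 -0.0009  0.0316]
 turn [ 0.0003  0.0005 -0.0001]
```

Emit:
creep_tool(offsets=[[[0,0,0.004,0,0,0],[0,0,0.004,0,0,0],[0,0,0.004,0,0,0],[0,0,0,0,0,0],[0,0,0,0,0,0]]])

```text
t: 7.72
tcp_pos: [0.5724, -0.1322, 0.1723]
tcp_rot: [2.815, 1.394, -0.001]
wrist_force: [0.6, -1.8, -3.4]
gripper_width: 0.0139
gripper_force: 30.0
```

```bash
python3 -c "
from h import *
delta([.572,-.1315,.1526],-37.3)"
```

```text
tcp [ 0.5724 -0.1322  0.1723] yaw -37.31 tilt [-0.0002 -0.0005] F [ 0.56 -1.85 -3.39] T [-0.741 -0.048 -0.01 ] w 0.0139 t 7.725 q7 -0.04
 shift [ 0.0003 -0.0008  0.0197]
 turn [ 0.0001  0.0005 -0.0002]
```

Emit:
creep_tool(offsets=[[[-0.0006,0.0004,0,0,0,0],[0,0,0.004,0,0,0],[0,0,0.004,0,0,0],[0,0,0.004,0,0,0],[0,0,0,0,0,0]]])

```text
t: 8.35
tcp_pos: [0.5723, -0.1325, 0.16]
tcp_rot: [-2.815, -1.394, 0.001]
wrist_force: [1.5, -0.9, -3.5]
gripper_width: 0.0141
gripper_force: 30.0
```

```bash
python3 -c "
from h import *
delta([.572,-.1315,.1526],-37.3)"
```

```text
tcp [ 0.5723 -0.1325  0.16  ] yaw -37.3 tilt [-0.0006  0.0001] F [ 1.51 -0.9  -3.45] T [-0.456  0.003  0.002] w 0.0141 t 8.35 q7 -0.03
 shift [ 0.0006 -0.0008  0.0074]
 turn [-0.0006  0.0003 -0.    ]
```

Good: light forces. On to the face level and see whether the lugs drop in.

Emit:
creep_tool(offsets=[[[0.0003,-0.0003,0.003,0,0,0],[0,0,0.003,0,0,0],[0,0,0.002,0,0,0],[0,0,0,0,0,0],[0,0,0,0,0,0]]])

```text
t: 8.98
tcp_pos: [0.5724, -0.1324, 0.1523]
tcp_rot: [2.815, 1.394, -0.0]
wrist_force: [0.6, -1.7, -3.8]
gripper_width: 0.0137
gripper_force: 30.0
```

```bash
python3 -c "
from h import *
delta([.572,-.1315,.1526],-37.3)"
```

```text
tcp [ 0.5724 -0.1324  0.1523] yaw -37.3 tilt [-0.0001 -0.0003] F [ 0.63 -1.75 -3.85] T [-0.697 -0.056  0.061] w 0.0137 t 8.975 q7 -0.03
 shift [ 0.0004 -0.0008 -0.0003]
 turn [ 0.0001  0.0003 -0.0001]
```

Emit:
creep_tool(offsets=[[[0,0,0.002,0,0,0],[0,0,0.002,0,0,0],[0,0,0,0,0,0]]])

```text
t: 9.35
tcp_pos: [0.5725, -0.1323, 0.1484]
tcp_rot: [2.815, 1.394, 0.0]
wrist_force: [1.1, -2.1, -2.6]
gripper_width: 0.0138
gripper_force: 30.0
```

```bash
python3 -c "
from h import *
delta([.572,-.1315,.1526],-37.3)"
```

```text
tcp [ 0.5725 -0.1323  0.1484] yaw -37.31 tilt [ 0.0002 -0.0002] F [ 1.08 -2.13 -2.59] T [-0.719 -0.169 -0.085] w 0.0138 t 9.35 q7 -0.02
 shift [ 0.0004 -0.0009 -0.0042]
 turn [ 0.0003  0.0001 -0.0001]
```

Already 4 mm below lugs-on-face with no resistance, so the lugs are in the slots. Continue to the plunger and press.

Emit:
creep_tool(offsets=[[[-0.0005,0.0003,0.003,0,0,0],[0,0,0.003,0,0,0],[0,0,0.001,0,0,0],[0,0,0,0,0,0],[0,0,0,0,0,0]]])

```text
t: 9.98
tcp_pos: [0.5723, -0.1326, 0.1415]
tcp_rot: [-2.815, -1.394, -0.0]
wrist_force: [0.3, -0.4, -1.1]
gripper_width: 0.0134
gripper_force: 30.0
```

```bash
python3 -c "
from h import *
delta([.572,-.1315,.1416],-37.3)"
```

```text
tcp [ 0.5723 -0.1326  0.1415] yaw -37.29 tilt [-0.0002  0.0003] F [ 0.32 -0.37 -1.06] T [-0.285  0.084  0.016] w 0.0134 t 9.975 q7 -0.02
 shift [ 0.0007 -0.0009 -0.0001]
 turn [-0.0003 -0.0002  0.0001]
```

Emit:
creep_tool(offsets=[[[0,0,0.003,0,0,0],[0,0,0.003,0,0,0],[0,0,0,0,0,0],[0,0,0,0,0,0]]])

```text
t: 10.48
tcp_pos: [0.5723, -0.1326, 0.1356]
tcp_rot: [-2.815, -1.394, -0.0]
wrist_force: [-1.2, 0.2, 4.0]
gripper_width: 0.0137
gripper_force: 30.0
```

```bash
python3 -c "
from h import *
delta([.572,-.1315,.1306],-37.3)"
```

```text
tcp [ 0.5723 -0.1326  0.1356] yaw -37.3 tilt [-0.0001  0.0003] F [-1.17  0.22  4.  ] T [-0.047  0.361 -0.017] w 0.0137 t 10.475 q7 -0.01
 shift [ 0.0007 -0.0009  0.005 ]
 turn [-0.0003 -0.0002  0.    ]
```

Emit:
creep_tool(offsets=[[[0,0,0.003,0,0,0],[0,0,0.0027,0,0,0],[0,0,0,0,0,0],[0,0,0,0,0,0]]])

```text
t: 10.98
tcp_pos: [0.5723, -0.1326, 0.1301]
tcp_rot: [-2.815, -1.394, -0.0]
wrist_force: [-1.3, 0.5, 6.2]
gripper_width: 0.0139
gripper_force: 30.0
```

```bash
python3 -c "
from h import *
delta([.572,-.1315,.130],-37.3)"
```

```text
tcp [ 0.5723 -0.1326  0.1301] yaw -37.3 tilt [0.0001 0.0004] F [-1.32  0.46  6.24] T [0.025 0.577 0.009] w 0.0139 t 10.975 q7 -0.01
 shift [ 0.0007 -0.001   0.0001]
 turn [-0.0002 -0.0004  0.    ]
```

Emit:
creep_tool(offsets=[[[0,0,0,0,0,0.06],[0,0,0,0,0,0.06],[0,0,0,0,0,0.06],[0,0,0,0,0,0],[0,0,0,0,0,0]]])

```text
t: 11.6
tcp_pos: [0.5729, -0.1328, 0.1302]
tcp_rot: [2.929, 1.135, 0.002]
wrist_force: [-0.6, 0.1, 6.6]
gripper_width: 0.0138
gripper_force: 30.0
```

```bash
python3 -c "
from h import *
delta([.572,-.1315,.130],-98)"
```

```text
tcp [ 0.5729 -0.1328  0.1302] yaw -47.62 tilt [0.0013 0.    ] F [-0.65  0.14  6.6 ] T [ 0.031  0.371 -0.04 ] w 0.0138 t 11.6 q7 -0.14
 shift [ 0.0002 -0.0016  0.0002]
 turn [ 4.000e-04 -1.300e-03  8.793e-01]
```

Emit:
creep_tool(offsets=[[[0,0,0,0,0,0.08],[0,0,0,0,0,0.08],[0,0,0,0,0,0.08],[0,0,0,0,0,0.08],[0,0,0,0,0,0]]])

```text
t: 12.22
tcp_pos: [0.573, -0.1327, 0.1302]
tcp_rot: [3.072, 0.654, 0.002]
wrist_force: [-0.2, 0.2, 6.7]
gripper_width: 0.0137
gripper_force: 30.0
```

```bash
python3 -c "
from h import *
delta([.572,-.1315,.130],-98)"
```

```text
tcp [ 0.573  -0.1327  0.1302] yaw -65.98 tilt [ 0.0013 -0.0002] F [-0.21  0.21  6.74] T [ 0.101  0.34  -0.057] w 0.0137 t 12.225 q7 -0.39
 shift [-0.0004 -0.0015  0.0002]
 turn [ 4.000e-04 -1.200e-03  5.589e-01]
```

Emit:
creep_tool(offsets=[[[0,0,0,0,0,0.08],[0,0,0,0,0,0.08],[0,0,0,0,0,0.08],[0,0,0,0,0,0.08],[0,0,0,0,0,0]]])

```text
t: 12.85
tcp_pos: [0.5731, -0.1327, 0.1302]
tcp_rot: [3.137, 0.156, 0.002]
wrist_force: [-1.4, 1.2, 6.5]
gripper_width: 0.0138
gripper_force: 30.0
```

```bash
python3 -c "
from h import *
delta([.572,-.1315,.130],-98)"
```

```text
tcp [ 0.5731 -0.1327  0.1302] yaw -84.31 tilt [ 0.0014 -0.0002] F [-1.43  1.15  6.55] T [ 0.137  0.259 -0.03 ] w 0.0138 t 12.85 q7 -0.65
 shift [-0.001  -0.0013  0.0002]
 turn [ 1.000e-04 -1.400e-03  2.389e-01]
```

Emit:
creep_tool(offsets=[[[0,0,0,0,0,0.06],[0,0,0,0,0,0.06],[0,0,0,0,0,0.05],[0,0,0,0,0,0],[0,0,0,0,0,0]]])

```text
t: 13.48
tcp_pos: [0.5729, -0.1326, 0.1302]
tcp_rot: [-3.139, 0.11, -0.002]
wrist_force: [-2.1, 0.9, 6.8]
gripper_width: 0.0141
gripper_force: 30.0
```

```bash
python3 -c "
from h import *
delta([.572,-.1315,.130],-98)"
```

```text
tcp [ 0.5729 -0.1326  0.1302] yaw -94.01 tilt [0.001  0.0003] F [-2.06  0.9   6.83] T [ 0.172  0.375 -0.043] w 0.0141 t 13.475 q7 -0.78
 shift [-0.0009 -0.001   0.0002]
 turn [-0.0004 -0.001   0.0696]
```

Emit:
creep_tool(offsets=[[[0,0,0,0,0,0.03],[0,0,0,0,0,0.03],[0,0,0,0,0,0]]])

```text
t: 13.85
tcp_pos: [0.5728, -0.1325, 0.1302]
tcp_rot: [-3.135, 0.204, -0.002]
wrist_force: [-1.3, 0.7, 8.0]
gripper_width: 0.0136
gripper_force: 30.0
```

```bash
python3 -c "
from h import *
delta([.572,-.1315,.130],-98)"
```

```text
tcp [ 0.5728 -0.1325  0.1302] yaw -97.45 tilt [0.001  0.0003] F [-1.3   0.73  7.96] T [0.224 0.445 0.053] w 0.0136 t 13.85 q7 -0.83
 shift [-0.001  -0.0009  0.0002]
 turn [-0.0004 -0.0009  0.0096]
```

Emit:
creep_tool(offsets=[[[0,0,0,0,0,0.03],[0,0,0,0,0,0.02],[0,0,0,0,0,0]]])

```text
t: 14.22
tcp_pos: [0.5728, -0.1327, 0.1302]
tcp_rot: [-3.129, 0.282, -0.001]
wrist_force: [-1.2, 0.0, 7.9]
gripper_width: 0.0137
gripper_force: 30.0
```

```bash
python3 -c "
from h import *
delta([.572,-.1315,.130],-98)"
```

```text
tcp [ 0.5728 -0.1327  0.1302] yaw -100.3 tilt [ 0.0009 -0.    ] F [-1.16  0.03  7.91] T [0.147 0.427 0.125] w 0.0137 t 14.225 q7 -0.87
 shift [-0.001  -0.0011  0.0002]
 turn [-0.0001 -0.0009 -0.0401]
```

Emit:
creep_tool(offsets=[[[0,0,0,0,0,0.02],[0,0,0,0,0,0.02],[0,0,0,0,0,0]]])

```text
t: 14.6
tcp_pos: [0.5727, -0.1329, 0.1302]
tcp_rot: [3.122, -0.342, 0.001]
wrist_force: [-2.7, -0.2, 7.3]
gripper_width: 0.0138
gripper_force: 30.5
```

```bash
python3 -c "
from h import *
delta([.572,-.1315,.130],-98)"
```

```text
tcp [ 0.5727 -0.1329  0.1302] yaw -102.5 tilt [ 0.0006 -0.0006] F [-2.7  -0.18  7.34] T [0.06  0.469 0.531] w 0.0138 t 14.6 q7 -0.9
 shift [-0.001  -0.0012  0.0002]
 turn [ 0.0005 -0.0007 -0.0786]
```

At the stop (torque up to 0.53 N m). Ease back about 3° and let it rise.

Emit:
creep_tool(offsets=[[[0,0,0,0,0,-0.055],[0,0,-0.002,0,0,0],[0,0,-0.002,0,0,0],[0,0,-0.001,0,0,0],[0,0,0,0,0,0]]])

```text
t: 15.22
tcp_pos: [0.5727, -0.1329, 0.1348]
tcp_rot: [3.131, -0.259, 0.001]
wrist_force: [-0.2, -0.0, 5.1]
gripper_width: 0.0135
gripper_force: 30.0
```

```bash
python3 -c "
from h import *
delta([.572,-.1315,.1366],-98)"
```

```text
tcp [ 0.5727 -0.1329  0.1348] yaw -99.46 tilt [ 0.0007 -0.0003] F [-0.2  -0.04  5.09] T [-0.066  0.096  0.07 ] w 0.0135 t 15.225 q7 -0.86
 shift [-0.0009 -0.0012 -0.0018]
 turn [ 0.0002 -0.0008 -0.0255]
```

Emit:
creep_tool(offsets=[[[0,0,-0.0015,0,0,0],[0,0,0,0,0,0],[0,0,0,0,0,0]]])

```text
t: 15.6
tcp_pos: [0.5726, -0.1329, 0.1363]
tcp_rot: [3.131, -0.259, 0.001]
wrist_force: [1.2, -0.4, 2.6]
gripper_width: 0.014
gripper_force: 30.0
```

```bash
python3 -c "
from h import *
delta([.572,-.1315,.1366],-98)"
```

```text
tcp [ 0.5726 -0.1329  0.1363] yaw -99.47 tilt [ 0.0005 -0.0003] F [ 1.21 -0.37  2.64] T [-0.122 -0.18   0.034] w 0.014 t 15.6 q7 -0.87
 shift [-0.0008 -0.0012 -0.0003]
 turn [ 0.0002 -0.0005 -0.0256]
```

Emit:
creep_tool(offsets=[[[0,0,-0.001,0,0,0],[0,0,0,0,0,0],[0,0,0,0,0,0]]])

```text
t: 15.98
tcp_pos: [0.5726, -0.1328, 0.1366]
tcp_rot: [3.13, -0.259, 0.0]
wrist_force: [4.0, -1.4, -8.1]
gripper_width: 0.0138
gripper_force: 30.0
```

```bash
python3 -c "
from h import *
delta([.572,-.1315,.1366],-98)"
```

```text
tcp [ 0.5726 -0.1328  0.1366] yaw -99.47 tilt [ 0.     -0.0006] F [ 4.05 -1.45 -8.13] T [-0.504 -1.061  0.08 ] w 0.0138 t 15.975 q7 -0.87
 shift [-0.0008 -0.0012  0.    ]
 turn [ 0.0006 -0.0001 -0.0256]
```

Emit:
creep_tool(offsets=[[[0,0,0,0,0,-0.05],[0,0,0,0,0,-0.05],[0,0,0,0,0,0]]])

```text
t: 16.35
tcp_pos: [0.572, -0.1324, 0.1366]
tcp_rot: [-3.139, 0.103, 0.001]
wrist_force: [4.2, -1.1, -7.7]
gripper_width: 0.0139
gripper_force: 30.0
```

```bash
python3 -c "
from h import *
delta([.572,-.1315,.1366],-98)"
```

```text
tcp [ 0.572  -0.1324  0.1366] yaw -93.77 tilt [-0.0009  0.0005] F [ 4.18 -1.12 -7.75] T [-0.457 -0.861 -0.068] w 0.0139 t 16.35 q7 -0.79
 shift [-0.0001 -0.0009  0.    ]
 turn [-0.0004  0.0009  0.0738]
```

Emit:
creep_tool(offsets=[[[0,0,0.0008,0,0,-0.02],[0,0,0,0,0,-0.02],[0,0,0,0,0,0]]])

```text
t: 16.73
tcp_pos: [0.5721, -0.1328, 0.1366]
tcp_rot: [-3.141, 0.041, 0.0]
wrist_force: [2.4, -2.2, -2.3]
gripper_width: 0.0138
gripper_force: 30.1
```

```bash
python3 -c "
from h import *
delta([.572,-.1315,.1366],-98)"
```

```text
tcp [ 0.5721 -0.1328  0.1366] yaw -91.48 tilt [-0.0002  0.0003] F [ 2.42 -2.18 -2.35] T [-0.214 -0.295 -0.361] w 0.0138 t 16.725 q7 -0.75
 shift [-0.0001 -0.0013 -0.    ]
 turn [-0.0003  0.0002  0.1138]
```

The notch wall resists turning back, so the lamp is locked. Centre it, release and retreat.

Emit:
creep_tool(offsets=[[[0,0,0,0,0,0.08],[0,0,0,0,0,0],[0,0,0,0,0,0]]])

```text
t: 17.1
tcp_pos: [0.5721, -0.1327, 0.1366]
tcp_rot: [-3.137, 0.163, 0.001]
wrist_force: [1.6, -1.4, -0.9]
gripper_width: 0.0138
gripper_force: 30.0
```

Emit:
creep_tool(offsets=[[[0,0,0,0,0,0],[0,0,0,0,0,0],[0,0,0,0,0,0],[0,0,0,0,0,0],[0,0,0,0,0,0]]], finger_gap=0.06)

```text
t: 17.73
tcp_pos: [0.5723, -0.1327, 0.1365]
tcp_rot: [-3.137, 0.165, 0.0]
wrist_force: [0.8, -0.6, -0.2]
gripper_width: 0.0589
gripper_force: 0.0
```

Emit:
creep_tool(offsets=[[[0,0,-0.01,0,0,0],[0,0,-0.03,0,0,0],[0,0,-0.05,0,0,0],[0,0,-0.05,0,0,0],[0,0,0,0,0,0]]])

```text
t: 18.35
tcp_pos: [0.5743, -0.1345, 0.281]
tcp_rot: [3.135, -0.165, 0.012]
wrist_force: [0.6, -0.6, -0.6]
gripper_width: 0.06
gripper_force: 0.0
```

Emit:
creep_tool(offsets=[[[0,0.06,0,0,0,0],[0,0.06,0,0,0,0],[0,0.06,0,0,0,0],[0,0,0,0,0,0],[0,0,0,0,0,0]]])

```text
t: 18.98
tcp_pos: [0.5532, -0.3111, 0.2756]
tcp_rot: [-3.136, 0.166, 0.002]
wrist_force: [0.2, 0.9, 0.4]
gripper_width: 0.0601
gripper_force: 0.0
```

Run:
```python
from h import *
delta([.572,-.1315,.1366],-98)
t=cap('top');s=cap('side')
a=cv2.resize(t['image'][150:260,290:400,::-1],None,fx=3.6,fy=3.6,interpolation=cv2.INTER_CUBIC)
b=cv2.resize(s['image'][110:220,270:380,::-1],None,fx=3.6,fy=3.6,interpolation=cv2.INTER_CUBIC)
cv2.imwrite('pics/f1.png',np.hstack([a,b]))
for n,d,u0,v0 in(('top',t,346,204),('side',s,326,165)):
    pts=np.array([dep(d,u,v) for u in range(u0-25,u0+25) for v in range(v0-30,v0+25) if d['depth'][v,u]>0])
    q=pts[(pts[:,2]>.145)&(pts[:,2]<.18)]
    print(n,len(q),q[:,2].max() if len(q) else 0,cv2.minAreaRect((q[:,:2]*1000).astype(np.float32)) if len(q)>5 else '')
```

```text
tcp [ 0.5532 -0.3111  0.2756] yaw -96.06 tilt [-0.0009  0.0017] F [0.21 0.94 0.4 ] T [0.051 0.148 0.068] w 0.0601 t 18.975 q7 -0.7
 shift [-1.000e-04 -1.804e-01  1.393e-01]
 turn [-0.0016  0.0012  0.0338]
top 100 0.16942708705806736 ((572.9189453125, -133.35289001464844), (11.527460098266602, 50.50548553466797), 83.45515441894531)
side 153 0.16608801557413247 ((571.9271240234375, -130.44296264648438), (17.949783325195312, 52.1431999206543), 83.64275360107422)
```

View pics/f1.png

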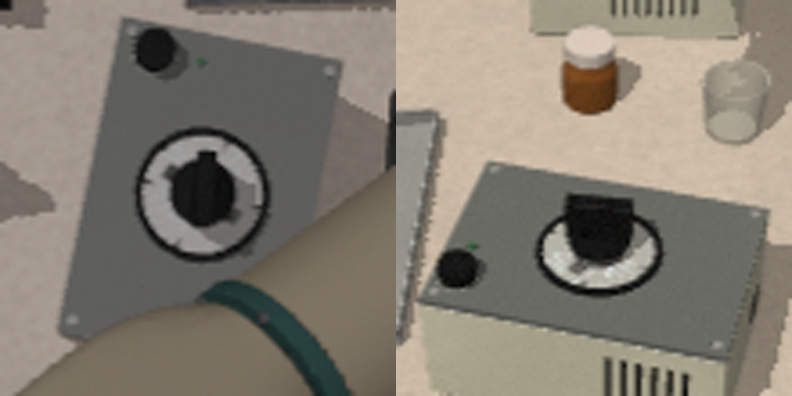

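The lamp sits upright in the socket, with its bar at top (207,190) along the housing's x. The bar angle is −6.5° and the height fits locked.

```bash
python3 -c "
from station import manip
print(manip.sign_off())"
```

```text
the job is handed in; nothing more can be done
None
```

The lamp is locked upright in the bayonet socket: it stopped at the locked height when pulled up, the notch wall resisted turning it back, and I handed the job in at about 19 s with the arm clear and no other object moved.

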